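# Put the bench fume extraction point into service

### The arm

A 6-joint arm with a two-finger parallel gripper is mounted at the origin on the work surface. World frame = base frame: x ahead of the robot, y to its left, z up, the work surface at z = 0. Lengths are in m, angles in rad, forces in N, time in s.
With the tool pointing down it reaches from about 0.425 to 0.95 m from the base axis. Payload 3.5 kg.
Tool frame: the origin (TCP) lies at the very end of the fingers, on their centre line; the grasp point (between the pads) lies 19 mm behind it; x points along the fingers, z is the direction in which the jaws open and shut, and the axes are right-handed (so a half turn about x gives the same grasp; the last joint's range is limited). The gripper opens to 85 mm and grips with 20 to 120 N. Pads are 22 mm wide; open, the fingers measure 114 mm over their backs; the gripper's body (76 mm by 85 mm) begins 54 mm behind the grasp point. The pads swing forward as they close: fully open they stand 13 mm farther back than shut.
Start: joints at [-1.499, 0.286, 1.577, -0, 1.279, -0.15], TCP at [0.149, -0.658, 0.231] pointing down, gripper open.
Joint ranges: [-2.77, 2.77], [-0.9, 2.22], [0.21, 2.48], [-1.53, 4.67], [0.24, 2.81], [-2.84, 2.84]. Speed limits (rad/s): [2.79, 2.79, 3.14, 3.14, 3.14, 3.14].

### API

Orientations are given as a unit quaternion [x, y, z, w].
In Python, from plant import ctrl, cams gives the robot as it stands.
- The arm moves only by the tool play_rows, never from a script. Its argument "rows" is a list of rows, each a list of 3 entries, a list of its own where there are three numbers: the opening in per cent of the stroke, from 0 (shut) to 100 (fully open), then the shift along the tool's x, y, z in units of 0.3 m (1.0 is 0.3 m), then the turn, a rotation vector about the tool's x, y, z in units of pi/2 rad (1.0 is pi/2 rad). A call has 1 to 10 rows; each row is the pose to reach, as a shift and turn from the pose commanded when the call began, along the tool's axes at that moment; what a row does not reach only later rows make up. A row lasts 1/12 s, in which the tool goes at most 41.7 mm and 7.16 degrees, less where a joint would pass 70% of its speed; a pose out of reach is approached as far as the arm can. A call with a number of a shift or a turn outside -1 to 1 is refused whole. A call with a gripper value outside its range is refused whole. The fingers move at their own pace and stop on an object; "force" is the grip in N (left out, the last holds). Time passes only in rows, so rows that repeat a pose let the fingers close. It gives the time, the measured TCP pose, the force and the opening at its end, in the units of the state.
- ctrl.get_state(): the state, without advancing time (a new reading comes with each control period).
- cams.read_camera(name): name is "side" or "top"; returns a dict with "color" (480x640x3 uint8, red, green, blue), "fx", "fy", "cx", "cy" (pixels), "view" (4x4, takes a point from world to camera coordinates). Camera axes: x right, y down, z forward; pixel columns grow to the right and rows downward; lengths in m; the calibration is good to about 2 mm. A picture is of the moment at which its call begins. There is no depth.
- ctrl.sign_off(): hands the job in, once; it reports no verdict.
The state is a dict: "time": time; "qpos": joint angles; "dq": joint speeds; "joint_efforts": joint torques, N m; "eef_pos": TCP position; "tcp_rot": TCP orientation; "contact_force": force on the tool from outside, world axes, zero at the start; "wrist_torque": the same for the moment, N m; "opening": opening from 0.0 (shut) to 1.0 (fully open).
Only numpy, scipy, OpenCV 4.12 (cv2) and the standard library are available. Lean on these libraries where they do the work, as an engineer would, in place of code of your own. Each camera call takes 0.05 s, during which the arm holds its last target. There are 200 camera calls.

### The job

Get the fume extraction on the welding bench ready: lift the blanking cap with the loop handle off the slanting stub and set it down upright in the shallow steel tray, then push the aluminium suction pipe, open end first, onto the stub until it sits fully home against the flange. When the pipe is on and let go, swing the damper lever all the way over, away from the side it leans to now, and do not knock the other things on the bench about.

Things in the scene. Friction and masses are not known exactly. Their poses are not given: they have to be found in the camera images.
- extractor: Low grey extraction box fixed to the bench, 160 (x) x 270 (y) x 60 mm high, with a flat aluminium duct, 120 wide and 52 high, leaving its far (+x) side. Origin: centre of its underside on the bench. Its -x side looks roughly to the robot. It carries the stub at (10, -50) mm and the damper lever at (0, 80) mm in its own axes.
- stub: Steel spigot on the extraction box, fixed, leaning 27 degrees from vertical towards the box's -x side. Round, 39 mm diameter, 50 mm long, the last 10 mm tapered to 26 mm. Origin: centre of the upper face of the flange (64 mm diameter, 6 mm thick) at its root, 88 mm above the bench; z runs along the stub to its free end, y is level (the box's y).
- cap: Dark steel blanking cap, 150 g, at the start on the end of the stub. Round skirt 52 mm outside, 43 mm bore, closed top 34 mm above its lower rim; over it a square-cornered loop handle of flat bar (9 mm thick, 14 mm high, 52 mm long). Origin: centre of the lower rim; z along its axis to the handle; the handle's bar runs along its x. On the stub its lower rim is 20 mm from the flange.
- cap_grip (a point): Middle of the cap handle's straight bar (38 mm free between the legs; 30 mm above the cap's closed top and 23 mm free under the bar, 64 mm above its lower rim).
- pipe: Aluminium suction pipe, standing upright on the bench at the start: 49 mm outside, 43 mm bore, 115 mm long, about 220 g. A steel wire cross closes its upper mouth; the lower end is open and goes onto the stub. Origin: centre of the lower (open) end; z along its axis to the upper end. Home: its lower end on the flange.
- pipe_top (a point): Centre of the pipe's upper end.
- tray: Shallow steel tray fixed to the bench, 160 x 160 x 30 mm high, walls 4 mm. Origin: centre of its underside.
- tray_in (a point): Centre of the tray's inner floor, 4 mm above the bench.
- damper (a joint): Damper lever of the extraction box, rad: about 0 to 0.25 (closed, leaning to the box's -x side) at the start, 1.0 fully over to the +x side; pivot axis along the box's y. It stays where it is left.
- damper_tip (a point): Free end of the damper lever, a slim steel lever about 80 mm long.
- hammer: Hammer lying on the bench, 250 mm, wooden handle: leave alone. Origin near its middle, on the bench.
- spray: Spray can standing, 60 mm diameter, 170 mm high: leave alone. Origin under its centre.
- offcut: Short fat dark steel tube offcut, 76 mm outside, 50 mm high: leave alone. Origin under its centre.
- spool: Copper wire spool, 100 mm diameter, 50 mm high: leave alone. Origin under its centre.
- brush: Brush with dark wooden handle, 200 mm, lying: leave alone. Origin near its middle, on the bench.
- blocks: Dark steel block, 90 x 50 x 30 mm: leave alone. Origin under its centre.
Not all that is in view belongs to the job. Leave any blue or orange look-alike of the pipe alone.

How it is judged:
By the outcome, as a careful person would: the job done as asked, in the order asked, and still so for the second after the job is handed in, with the robot touching nothing.
It also fails if it takes over 72 s, if anything falls off the work surface, if the arm or the gripper's body presses on something with over 40 N, if the wrist force passes 120 N, or if a joint passes its speed limit or range.

## Working session

There is one attempt and no reset: what is moved stays moved. The work goes in short steps, Python scripts to look and compute and a tool call to move; the robot and the scene stay as the last step left them, time stands still between calls to the robot, and variables do not carry over. Pictures are saved under pics/ and viewed, about 8 in all and at most 12, crops included, and the job is handed in when it is done.

Besides the shell and the picture viewer there is one more tool, called after "Call:" by a JSON object that holds its "fn" and its "kwargs", one argument or row to a line. play_rows: Moves the arm, as the interface text tells. Shifts and turns lie within -1 to 1; 1 stands for 0.3 m of shift or pi/2 rad of turn. Its arguments: {"type":"object","properties":{"rows":{"type":"array"},"force":{"type":"number"}},"required":["rows"]}

```bash
ls; mkdir -p pics; python3 - <<'E'
from plant import ctrl,cams
import cv2
print(ctrl.get_state())
for n in("side","top"):
    d=cams.read_camera(n); cv2.imwrite(f"pics/{n}0.png",d["color"][:,:,::-1])
    print(n,d["fx"],d["fy"],d["cx"],d["cy"],d["view"])
E
```

```text
pics
{'time': 0.0, 'qpos': array([-1.49899151e+00,  2.87156781e-01,  1.57817175e+00,  1.51052718e-05,
        1.27858885e+00, -1.49995506e-01]), 'dq': array([-1.85139574e-03, -1.13402151e-04, -1.18708398e-03, -1.03676241e-03,
        6.12286167e-05,  1.08758299e-03]), 'joint_efforts': array([-1.78183545e-03, -4.05984700e+01, -2.92629862e+01, -2.15414011e-04,
        5.82263965e-03,  6.23262167e-06]), 'eef_pos': array([ 0.14847881, -0.65779955,  0.22995594]), 'tcp_rot': array([ 0.44219978,  0.55281786, -0.44098593,  0.55170932]), 'contact_force': array([-0.29233429,  0.18899592, -0.37270104]), 'wrist_torque': array([0.01807642, 0.02195823, 0.033024  ]), 'opening': 1.0000068593327145}
side 612.6920713982712 612.6920713982712 321.81153274468045 245.8442269659417 [[-7.43381093e-01 -6.68867400e-01  9.75773734e-04  3.74386155e-01]
 [-4.27695551e-01  4.74219388e-01 -7.69540439e-01  3.32031204e-01]
 [ 5.14257782e-01 -5.72479147e-01 -6.38597338e-01  1.43768590e+00]
 [ 0.00000000e+00  0.00000000e+00  0.00000000e+00  1.00000000e+00]]
top 566.4097509951977 566.4097509951977 316.65959737781833 236.34160591299678 [[ 0.00916256 -0.99994333  0.00542129 -0.00715975]
 [-0.9976059  -0.00951251 -0.06849799  0.52138951]
 [ 0.06854567 -0.0047807  -0.99763652  1.93749731]
 [ 0.          0.          0.          1.        ]]
```

View pics/side0.png

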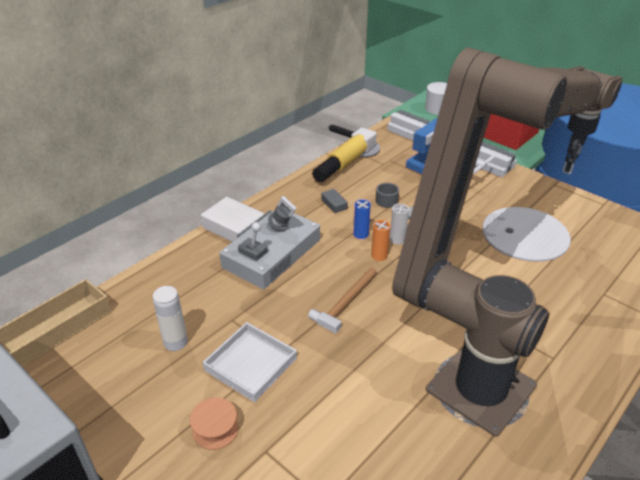

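View pics/top0.png

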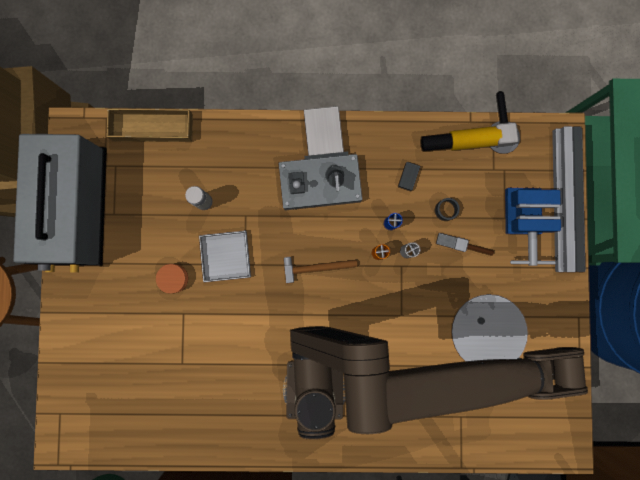

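Side view: robot on the right, extractor at (270,245) with the cap at (284,213) and lever at (255,235), pipe (silver) at (400,225), tray at (250,360). Top view: extractor at (320,181), pipe mouth at (412,250) beside the orange one at (382,251), blue at (394,220), tray at (225,256). I'll zoom in on these next.

```bash
cat > h.py <<'E'
import numpy as np, cv2
from scipy.spatial.transform import Rotation as R
from plant import ctrl,cams
def cam(n):
    d=cams.read_camera(n); d["K"]=np.array([[d["fx"],0,d["cx"]],[0,d["fy"],d["cy"]],[0,0,1]]); d["V"]=np.array(d["view"]); return d
def ray(d,p):
    V=d["V"];r=V[:3,:3].T@np.linalg.solve(d["K"],[p[0],p[1],1]);o=-V[:3,:3].T@V[:3,3];return o,r
def plane(d,p,z):
    o,r=ray(d,p);return o+r*(z-o[2])/r[2]
def two(d1,p1,d2,p2):
    o1,r1=ray(d1,p1);o2,r2=ray(d2,p2)
    s=np.linalg.lstsq(np.c_[r1,-r2],o2-o1,rcond=None)[0]
    a,b=o1+r1*s[0],o2+r2*s[1];return (a+b)/2,np.linalg.norm(a-b)
def proj(d,P):
    c=d["V"][:3,:3]@np.asarray(P,float)+d["V"][:3,3];return (d["K"]@(c/c[2]))[:2]
def crop(d,x,y,w,h,s):
    return cv2.resize(d["color"][y:y+h,x:x+w,::-1],None,fx=s,fy=s,interpolation=cv2.INTER_CUBIC)
# move in tool frame from commanded pose (p,Rm) to target
def rel(p0,q0,p1,R1):
    R0=R.from_quat(q0)
    return np.round(R0.inv().apply(np.asarray(p1)-p0)/0.3,4), np.round((R0.inv()*R1).as_rotvec()/(np.pi/2),4)
E
python3 - <<'E'
from h import *
t=cam("top");s=cam("side")
a=crop(t,270,140,100,75,4);b=crop(t,365,190,100,75,4)
c=crop(s,215,185,112,100,4)[:300,:400];c=crop(s,218,190,107,80,3.74)[:300,:400];e=crop(s,340,190,100,75,4)
m=np.vstack([np.hstack([a,b]),np.hstack([cv2.resize(c,(400,300)),e])])
cv2.imwrite("pics/m1.png",m)
E
```

```text
(no output)
```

View pics/m1.png

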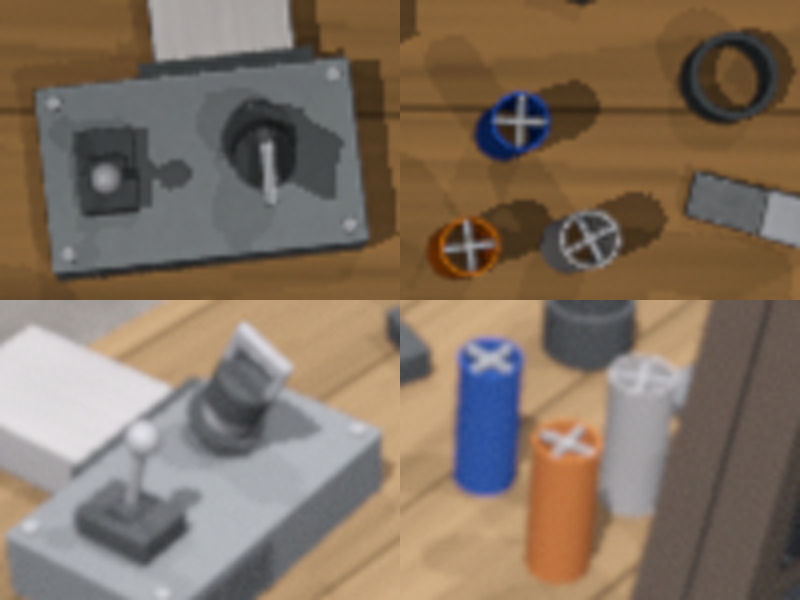

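Zoom: box top-face corners at crop (36,90),(348,60),(368,240),(55,272); handle bar from (265,137) to (271,202), lying in the lean plane; lever knob (105,178), leaning to -x. Pipe mouth centre at (412.5,250) in the top view. Blue and orange pipes stand about 90 mm away.

```bash
cat >> h.py <<'E'
E
python3 - <<'E'
from h import *
t=cam("top");s=cam("side")
C=[plane(t,(270+u/4-.4,140+v/4-.4),.06)[:2] for u,v in[(36,90),(348,60),(368,240),(55,272)]]
C=np.array(C);print("corners",C.round(4).tolist(), [np.linalg.norm(C[i]-C[i-1]).round(3) for i in range(4)])
# model: (+80,+135),(+80,-135),(-80,-135),(-80,135)
M=np.array([[80,135],[80,-135],[-80,-135],[-80,135]])/1000
c=C.mean(0);A=(C-c);yaw=np.arctan2((M[:,0]*A[:,1]-M[:,1]*A[:,0]).sum(),(M*A).sum())
print("box",c,np.degrees(yaw))
B=R.from_euler('z',yaw); o=np.r_[c,0]
st=o+B.apply([.01,-.05,.088]);ax=B.apply([-np.sin(np.radians(27)),0,np.cos(np.radians(27))])
grip=st+ax*.084;print("stub",st,"ax",ax,"cap_grip",grip)
print("proj grip+7mm top",proj(t,grip+ax*.007),"(337,182.5) side",proj(s,grip+ax*.007),"(288,205)")
print("two",two(t,(337,182.5),s,(288,205.2)))
print("two knob",two(t,(270+105/4-.4,140+178/4-.4),s,(218+142/3.74-.4,190+136/3.74-.4)), B.inv().apply(two(t,(270+105/4-.4,140+178/4-.4),s,(218+142/3.74-.4,190+136/3.74-.4))[0]-o))
for n,p in dict(pipe=(412.2,249.7),orange=(382,251.5),blue=(395,220)).items():print(n,plane(t,p,.115))
print("pipe two",two(t,(412.2,249.7),s,(399.7,208.2)))
g=t["color"].astype(int);hs=cv2.cvtColor(t["color"],cv2.COLOR_RGB2HSV)
m=((hs[:,:,1]<60)&(hs[:,:,2]>80)).astype(np.uint8);m[:222]=0;m[290:]=0;m[:,:192]=0;m[:,262:]=0
r=cv2.minAreaRect(cv2.findNonZero(m));print(r,plane(t,r[0],.03),[plane(t,p,.03)[:2].round(3).tolist() for p in cv2.boxPoints(r)])
S=ctrl.get_state();print(S["time"],R.from_quat(S["tcp_rot"]).as_matrix().round(3))
E
```

```text
corners [[0.7708, 0.1299], [0.7995, -0.1358], [0.645, -0.1535], [0.6151, 0.1117]] [np.float64(0.157), np.float64(0.267), np.float64(0.155), np.float64(0.267)]
box [ 0.70759511 -0.0119293 ] 6.370492741745783
stub [ 0.72308122 -0.06051098  0.088     ] ax [-0.4511872  -0.05037348  0.89100652] cap_grip [ 0.6851815  -0.06474236  0.16284455]
proj grip+7mm top [336.96479069 183.32647717] (337,182.5) side [290.09740726 202.80894927] (288,205)
two (array([ 0.6877948 , -0.064498  ,  0.15817936]), np.float64(0.003422522738940992))
two knob (array([0.67999506, 0.06778067, 0.16443737]), np.float64(0.0028261357491535547)) [-0.01858524  0.08228019  0.16443737]
pipe [ 0.47385661 -0.31540511  0.115     ]
orange [ 0.46702262 -0.2163543   0.115     ]
blue [ 0.57109759 -0.25901193  0.115     ]
pipe two (array([ 0.47614688, -0.31344494,  0.11635154]), np.float64(0.005823669331221982))
((224.27725219726562, 255.7722625732422), (47.363773345947266, 47.36376953125), 84.2894058227539) [0.45098796 0.31307818 0.03      ] [[0.523, 0.403], [0.541, 0.242], [0.379, 0.223], [0.362, 0.384]]
0.3 [[-0.     0.976  0.22 ]
 [ 0.001  0.22  -0.976]
 [-1.     0.    -0.001]]
```

```bash
cat >> h.py <<'E'
yaw=np.radians(6.37);B=R.from_euler('z',yaw);ST=np.array([.7231,-.0605,.088])
AX=B.apply([-np.sin(np.radians(27)),0,np.cos(np.radians(27))]);BY=B.apply([0,1,0]);GRIP=ST+AX*.084
def tool(x,z):
    x=np.array(x)/np.linalg.norm(x);z=np.array(z,float);z-=x*(x@z);z/=np.linalg.norm(z)
    return R.from_matrix(np.c_[x,np.cross(z,x),z])
RT=tool(-AX,-BY)   # tilted tool
def seq(wps,p=None,q=None):
    S=ctrl.get_state();p=S["eef_pos"] if p is None else p;q=S["tcp_rot"] if q is None else q
    for P,Q in wps:
        a,b=rel(p,q,P,Q);print(np.round(P,3),"shift",a.tolist(),"turn",b.tolist(),"mm",round(300*np.linalg.norm(a)));p,q=P,Q.as_quat()
E
python3 - <<'E'
from h import *
pre=GRIP+AX*.10
S=ctrl.get_state();mid=(S["eef_pos"]+pre)/2+[0,0,.03]
seq([(mid,RT),(pre,RT),(GRIP-AX*.017,RT)])
E
```

```text
[ 0.394 -0.364  0.271] shift [-0.1344, 1.015, -0.7766] turn [0.069, -0.0171, 0.2996] mm 386
[ 0.64  -0.07   0.252] shift [0.4768, 0.793, -0.8838] turn [0.0, 0.0, 0.0] mm 384
[ 0.693 -0.064  0.148] shift [0.39, 0.0, -0.0] turn [0.0, 0.0, 0.0] mm 117
```

Call:
{"fn": "play_rows", "kwargs": {
  "rows": [
    [100,[-0.134,0.99,-0.777],[0.069,-0.017,0.3]],
    [100,[-0.134,0.99,-0.777],[0.069,-0.017,0.3]],
    [100,[-0.134,0.99,-0.777],[0.069,-0.017,0.3]],
    [100,[-0.134,0.99,-0.777],[0.069,-0.017,0.3]],
    [100,[-0.134,0.99,-0.777],[0.069,-0.017,0.3]],
    [100,[-0.134,0.99,-0.777],[0.069,-0.017,0.3]],
    [100,[-0.134,0.99,-0.777],[0.069,-0.017,0.3]],
    [100,[-0.134,0.99,-0.777],[0.069,-0.017,0.3]],
    [100,[-0.134,0.99,-0.777],[0.069,-0.017,0.3]],
    [100,[-0.134,0.99,-0.777],[0.069,-0.017,0.3]]
  ],
  "force": 60
}}

```text
time: 1.13
eef_pos: [0.3898, -0.361, 0.2728]
tcp_rot: [0.581, 0.403, -0.333, 0.624]
contact_force: [-0.1, -0.3, 0.2]
opening: 1.002
```

```bash
python3 -c "
from h import *
seq([(GRIP+AX*.10,RT),(GRIP-AX*.017,RT)])"
```

```text
[ 0.64  -0.07   0.252] shift [0.4913, 0.807, -0.8664] turn [0.0037, -0.0014, -0.0017] mm 385
[ 0.693 -0.064  0.148] shift [0.39, 0.0, -0.0] turn [0.0, 0.0, 0.0] mm 117
```

Call:
{"fn": "play_rows", "kwargs": {
  "rows": [
    [100,[0.491,0.807,-0.866],[0.004,-0.001,-0.002]],
    [100,[0.491,0.807,-0.866],[0.004,-0.001,-0.002]],
    [100,[0.491,0.807,-0.866],[0.004,-0.001,-0.002]],
    [100,[0.491,0.807,-0.866],[0.004,-0.001,-0.002]],
    [100,[0.491,0.807,-0.866],[0.004,-0.001,-0.002]],
    [100,[0.491,0.807,-0.866],[0.004,-0.001,-0.002]],
    [100,[0.491,0.807,-0.866],[0.004,-0.001,-0.002]],
    [100,[0.491,0.807,-0.866],[0.004,-0.001,-0.002]],
    [100,[0.491,0.807,-0.866],[0.004,-0.001,-0.002]],
    [100,[0.491,0.807,-0.866],[0.004,-0.001,-0.002]]
  ]
}}

```text
time: 1.97
eef_pos: [0.6411, -0.0721, 0.2498]
tcp_rot: [0.582, 0.403, -0.336, 0.621]
contact_force: [-0.3, -0.1, 0.8]
opening: 0.997
```

```bash
python3 -c "
from h import *
seq([(GRIP-AX*.017,RT)])
t=cam('top');s=cam('side')
a=crop(t,280,140,100,75,4);b=crop(s,218,150,107,80,3.74)
cv2.imwrite('pics/m2.png',np.hstack([a,cv2.resize(b,(400,300))]))
S=ctrl.get_state();print(S['qpos'],[proj(c,S['eef_pos']) for c in(t,s)])"
```

```text
[ 0.693 -0.064  0.148] shift [0.3824, 0.002, -0.0077] turn [-0.0015, -0.0006, 0.0016] mm 115
[-0.35278682 -0.01586099  1.92818291  0.27766171  0.82459384  0.96225531] [array([341.03654319, 192.82675484]), array([302.86088319, 183.11998826])]
```

View pics/m2.png

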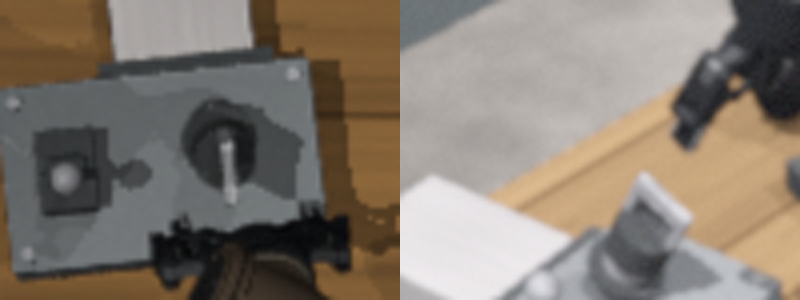

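Fingers straddle the bar's axis in both views (bar centre at crop (230,172), finger mid at (248,221), which matches the projection). Approach, then close.

Call:
{"fn": "play_rows", "kwargs": {
  "rows": [
    [100,[0.15,0.002,-0.008],[0,0,0]],
    [100,[0.25,0.002,-0.008],[0,0,0]],
    [100,[0.33,0.002,-0.008],[0,0,0]],
    [100,[0.382,0.002,-0.008],[0,0,0]],
    [100,[0.382,0.002,-0.008],[0,0,0]],
    [0,[0.382,0.002,-0.008],[0,0,0]],
    [0,[0.382,0.002,-0.008],[0,0,0]],
    [0,[0.382,0.002,-0.008],[0,0,0]],
    [0,[0.382,0.002,-0.008],[0,0,0]],
    [0,[0.382,0.002,-0.008],[0,0,0]]
  ],
  "force": 50
}}

```text
time: 2.9
eef_pos: [0.6911, -0.0687, 0.15]
tcp_rot: [0.583, 0.401, -0.338, 0.621]
contact_force: [-0.5, 0.5, 0.8]
opening: 0.301
```

Call:
{"fn": "play_rows", "kwargs": {
  "rows": [
    [0,[0,0,0],[0,0,0]],
    [0,[0,0,0],[0,0,0]],
    [0,[0,0,0],[0,0,0]],
    [0,[0,0,0],[0,0,0]]
  ]
}}

```text
time: 3.23
eef_pos: [0.6908, -0.0679, 0.1488]
tcp_rot: [0.582, 0.402, -0.338, 0.621]
contact_force: [-3.7, 1.2, 3.5]
opening: 0.096
```

Call:
{"fn": "play_rows", "kwargs": {
  "rows": [
    [0,[-0.03,0,0],[0,0,0]],
    [0,[-0.06,0,0],[0,0,0]],
    [0,[-0.1,0,0],[0,0,0]],
    [0,[-0.14,0,0],[0,0,0]],
    [0,[-0.18,0,0],[0,0,0]],
    [0,[-0.23,0,0],[0,0,0]],
    [0,[-0.28,0,0],[0,0,0]],
    [0,[-0.33,0,0],[0,0,0]],
    [0,[-0.37,0,0],[0,0,0]],
    [0,[-0.37,0,0],[0,0,0]]
  ]
}}

```text
time: 4.07
eef_pos: [0.6414, -0.0743, 0.2517]
tcp_rot: [0.583, 0.399, -0.337, 0.623]
contact_force: [0.6, -0.1, -0.4]
opening: 0.092
```

```bash
python3 -c "
from h import *
RD=tool([0,0,-1],-BY); T=np.array([.451,.313,0])
S=ctrl.get_state();p=S['eef_pos']
seq([((p+T+[0,0,.20])/2*[1,1,0]+[0,0,.26],RD),(T+[0,0,.16],RD),(T+[0,0,.058],RD)])
s=cam('side');t=cam('top')
cv2.imwrite('pics/m3.png',np.hstack([crop(t,260,120,100,75,4),crop(s,220,110,120,90,3.3333)]))
print(S['qpos'],S['contact_force'],S['opening'])"
```

```text
[0.546 0.119 0.26 ] shift [-0.1393, -0.2076, -0.675] turn [-0.0039, 0.0024, -0.3019] mm 216
[0.451 0.313 0.16 ] shift [0.3333, -0.2437, -0.6767] turn [0.0, 0.0, 0.0] mm 238
[0.451 0.313 0.058] shift [0.34, 0.0, 0.0] turn [0.0, 0.0, 0.0] mm 102
[-0.35060877 -0.01741643  1.92706719  0.2759578   0.81837534  0.96832285] [ 0.6188565  -0.10530522 -0.36970327] 0.09161448025300298
```

View pics/m3.png

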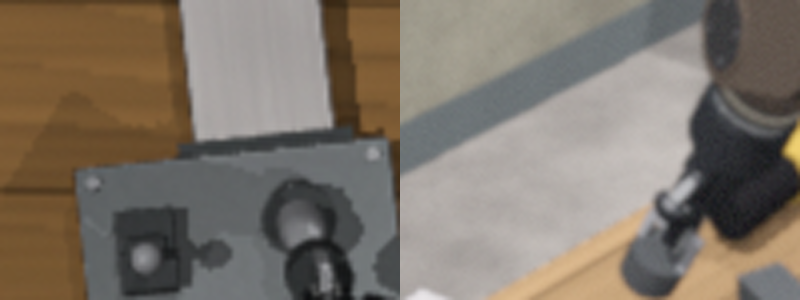

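The cap is off (bright stub end visible at crop (300,215)) and held in the fingers. Carry it to the tray.

Call:
{"fn": "play_rows", "kwargs": {
  "rows": [
    [0,[-0.07,-0.03,-0.1],[0,0,-0.06]],
    [0,[-0.1,-0.07,-0.22],[0,0,-0.12]],
    [0,[-0.13,-0.11,-0.34],[-0.002,0.001,-0.18]],
    [0,[-0.139,-0.145,-0.46],[-0.003,0.002,-0.24]],
    [0,[-0.139,-0.18,-0.57],[-0.004,0.002,-0.3]],
    [0,[-0.139,-0.208,-0.675],[-0.004,0.002,-0.302]],
    [0,[-0.139,-0.208,-0.675],[-0.004,0.002,-0.302]]
  ]
}}

```text
time: 4.75
eef_pos: [0.5436, 0.125, 0.2539]
tcp_rot: [0.468, 0.532, -0.471, 0.524]
contact_force: [-0.8, 0.6, -1.2]
opening: 0.093
```

Call:
{"fn": "play_rows", "kwargs": {
  "rows": [
    [0,[0.03,-0.03,-0.09],[0,0,0]],
    [0,[0.08,-0.07,-0.19],[0,0,0]],
    [0,[0.13,-0.11,-0.3],[0,0,0]],
    [0,[0.18,-0.15,-0.42],[0,0,0]],
    [0,[0.24,-0.19,-0.53],[0,0,0]],
    [0,[0.29,-0.22,-0.62],[0,0,0]],
    [0,[0.333,-0.244,-0.677],[0,0,0]],
    [0,[0.333,-0.244,-0.677],[0,0,0]],
    [0,[0.333,-0.244,-0.677],[0,0,0]]
  ]
}}

```text
time: 5.5
eef_pos: [0.4485, 0.3138, 0.1556]
tcp_rot: [0.469, 0.53, -0.473, 0.525]
contact_force: [0.3, 0.1, -0.6]
opening: 0.092
```

```bash
python3 -c "
from h import *
RD=tool([0,0,-1],-BY); T=np.array([.451,.313,0])
seq([(T+[0,0,.058],RD)])
s=cam('side')
cv2.imwrite('pics/m4.png',crop(s,190,270,130,130,4))
S=ctrl.get_state();print(S['qpos'],S['contact_force'],S['opening'])"
```

```text
[0.451 0.313 0.058] shift [0.3252, 0.0107, 0.0038] turn [0.0016, -0.0006, 0.0055] mm 98
[0.42193293 0.08543191 1.95112206 0.00387124 1.11059898 1.87878531] [-0.00127609 -0.58061658 -0.91753514] 0.09338052732951171
```

View pics/m4.png

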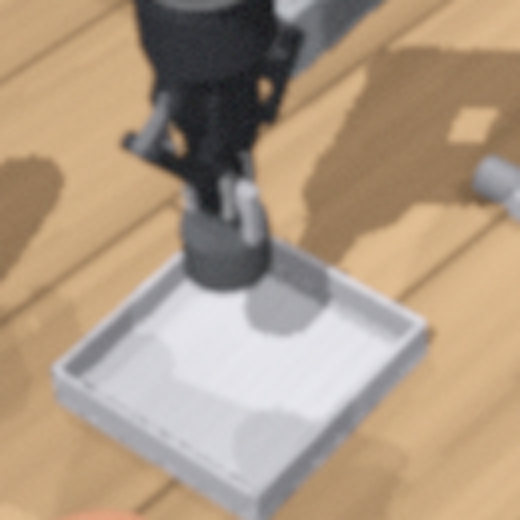

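The cap hangs upright over the tray. Lower it with small final steps.

Call:
{"fn": "play_rows", "kwargs": {
  "rows": [
    [0,[0.1,0.005,0.002],[0,0,0.005]],
    [0,[0.2,0.01,0.003],[0,0,0.005]],
    [0,[0.27,0.011,0.004],[0,0,0.005]],
    [0,[0.3,0.011,0.004],[0,0,0.005]],
    [0,[0.31,0.011,0.004],[0,0,0.005]],
    [0,[0.32,0.011,0.004],[0,0,0.005]],
    [0,[0.325,0.011,0.004],[0,0,0.005]],
    [0,[0.325,0.011,0.004],[0,0,0.005]]
  ]
}}

```text
time: 6.22
eef_pos: [0.4537, 0.3135, 0.0614]
tcp_rot: [0.473, 0.527, -0.469, 0.527]
contact_force: [0.4, 0.6, -0.8]
opening: 0.093
```

Call:
{"fn": "play_rows", "kwargs": {
  "rows": [
    [0,[0.007,0,0],[0,0,0]],
    [0,[0.007,0,0],[0,0,0]]
  ]
}}

```text
time: 6.38
eef_pos: [0.453, 0.3135, 0.0586]
tcp_rot: [0.473, 0.527, -0.47, 0.527]
contact_force: [0.4, -0.4, -1.6]
opening: 0.09
```

Call:
{"fn": "play_rows", "kwargs": {
  "rows": [
    [0,[0.007,0,0],[0,0,0]],
    [0,[0.014,0,0],[0,0,0]],
    [0,[0.017,0,0],[0,0,0]],
    [0,[0.017,0,0],[0,0,0]]
  ]
}}

```text
time: 6.72
eef_pos: [0.4534, 0.3144, 0.0547]
tcp_rot: [0.473, 0.527, -0.469, 0.527]
contact_force: [-2.7, 1.2, 5.3]
opening: 0.09
```

Contact is made at 5 N. Release and rise.

Call:
{"fn": "play_rows", "kwargs": {
  "rows": [
    [15,[0,0,0],[0,0,0]],
    [30,[0,0,0],[0,0,0]],
    [50,[0,0,0],[0,0,0]],
    [50,[0,0,0],[0,0,0]],
    [50,[-0.1,0,0],[0,0,0]],
    [50,[-0.2,0,0],[0,0,0]],
    [100,[-0.32,0,0],[0,0,0]],
    [100,[-0.45,0,0],[0,0,0]],
    [100,[-0.6,0,0],[0,0,0]],
    [100,[-0.7,0,0],[0,0,0]]
  ]
}}

```text
time: 7.55
eef_pos: [0.4524, 0.3127, 0.2659]
tcp_rot: [0.473, 0.527, -0.469, 0.527]
contact_force: [1.0, 0.5, 0.1]
opening: 0.999
```

```bash
python3 -c "
from h import *
s=cam('side');t=cam('top')
cv2.imwrite('pics/m5.png',np.hstack([crop(t,185,215,80,80,5),crop(s,190,300,120,120,3.3333)]))
PB=np.array([.475,-.3145,0]);
for ang in (20,35,50,65,80,90,105):
  u=np.array([np.cos(np.radians(ang)),np.sin(np.radians(ang))])
  # finger outer corners vs neighbours
  print(ang,[min(np.linalg.norm(PB[:2]+sg*u*d+np.array([-u[1],u[0]])*w-c)-.0245 for sg in(1,-1) for d in (.045,.057) for w in(-.012,.012)).round(3) for c in(np.array([.467,-.2164]),np.array([.571,-.259]))])
"
```

```text
20 [np.float64(0.061), np.float64(0.028)]
35 [np.float64(0.049), np.float64(0.029)]
50 [np.float64(0.034), np.float64(0.029)]
65 [np.float64(0.022), np.float64(0.037)]
80 [np.float64(0.016), np.float64(0.05)]
90 [np.float64(0.017), np.float64(0.06)]
105 [np.float64(0.016), np.float64(0.072)]
```

View pics/m5.png

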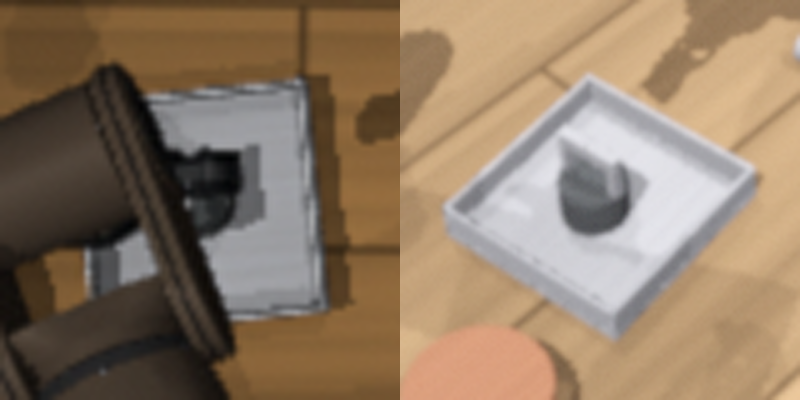

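Cap stands upright in the tray, well inside the walls. Next, fetch the pipe with the jaw axis at -30°, clear of the blue and orange ones.

```bash
cat >> h.py <<'E'
RP=tool([0,0,-1],[np.cos(np.radians(-30)),np.sin(np.radians(-30)),0]);RD=tool([0,0,-1],-BY)
E
python3 -c "
from h import *
P=np.array([.475,-.3145,0])
seq([([.56,.05,.27],RD),([.53,-.16,.25],RP),(P+[0,0,.19],RP),(P+[0,0,.066],RP)])"
```

```text
[0.56 0.05 0.27] shift [0.0012, 0.2486, 0.9138] turn [0.0003, -0.0043, -0.0102] mm 284
[ 0.53 -0.16  0.25] shift [0.0667, -0.177, 0.6846] turn [-0.5959, 0.0, 0.0] mm 213
[ 0.475 -0.314  0.19 ] shift [0.2, -0.5377, 0.0987] turn [0.0, 0.0, 0.0] mm 175
[ 0.475 -0.314  0.066] shift [0.4133, 0.0, 0.0] turn [0.0, 0.0, 0.0] mm 124
```

Call:
{"fn": "play_rows", "kwargs": {
  "rows": [
    [100,[0.001,0.06,0.13],[0,0,0]],
    [100,[0.001,0.12,0.27],[0,0,0]],
    [100,[0.001,0.18,0.41],[0,0,0]],
    [100,[0.001,0.22,0.55],[0,0,0]],
    [100,[0.001,0.249,0.69],[0,-0.004,-0.01]],
    [100,[0.001,0.249,0.82],[0,-0.004,-0.01]],
    [100,[0.001,0.249,0.914],[0,-0.004,-0.01]]
  ]
}}

```text
time: 8.23
eef_pos: [0.557, 0.0461, 0.2605]
tcp_rot: [0.466, 0.53, -0.476, 0.524]
contact_force: [-0.1, -0.6, -0.2]
opening: 0.999
```

Call:
{"fn": "play_rows", "kwargs": {
  "rows": [
    [100,[0.02,-0.01,0.1],[-0.07,0,0]],
    [100,[0.03,-0.03,0.2],[-0.14,0,0]],
    [100,[0.04,-0.05,0.3],[-0.21,0,0]],
    [100,[0.05,-0.07,0.4],[-0.28,0,0]],
    [100,[0.06,-0.1,0.5],[-0.36,0,0]],
    [100,[0.067,-0.14,0.6],[-0.44,0,0]],
    [100,[0.067,-0.177,0.685],[-0.52,0,0]],
    [100,[0.067,-0.177,0.685],[-0.596,0,0]],
    [100,[0.067,-0.177,0.685],[-0.596,0,0]]
  ]
}}

```text
time: 8.98
eef_pos: [0.5258, -0.1631, 0.242]
tcp_rot: [0.18, 0.688, -0.186, 0.678]
contact_force: [-0.3, 0.5, -1.0]
opening: 0.997
```

Call:
{"fn": "play_rows", "kwargs": {
  "rows": [
    [100,[0.04,-0.12,0.02],[0,0,0]],
    [100,[0.08,-0.25,0.05],[0,0,0]],
    [100,[0.13,-0.37,0.07],[0,0,0]],
    [100,[0.17,-0.48,0.09],[0,0,0]],
    [100,[0.2,-0.538,0.099],[0,0,0]],
    [100,[0.2,-0.538,0.099],[0,0,0]],
    [100,[0.2,-0.538,0.099],[0,0,0]]
  ]
}}

```text
time: 9.57
eef_pos: [0.4706, -0.3163, 0.1835]
tcp_rot: [0.182, 0.688, -0.186, 0.678]
contact_force: [0.1, -0.4, 0.1]
opening: 0.997
```

```bash
python3 -c "
from h import *
P=np.array([.475,-.3145,0])
seq([(P+[0,0,.066],RP)])
s=cam('side');t=cam('top')
S=ctrl.get_state();print(S['qpos'],[proj(c,S['eef_pos']) for c in(t,s)])
cv2.imwrite('pics/m6.png',np.hstack([crop(t,365,190,100,75,4),crop(s,340,160,100,75,4)]))"
```

```text
[ 0.475 -0.314  0.066] shift [0.3912, 0.0164, 0.0143] turn [-0.0018, -0.0072, 0.0064] mm 118
[-0.76290653  0.09853187  1.88187667 -0.01349322  1.16705676 -0.23441743] [array([416.1249577 , 249.38870251]), array([404.43750688, 188.98622958])]
```

View pics/m6.png

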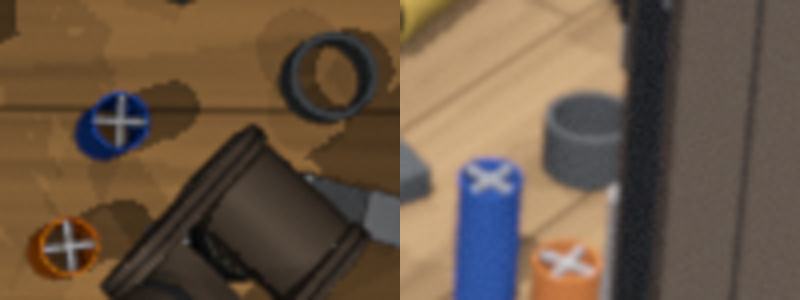

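The arm hides the pipe from both cameras, so I descend on the measured position, watching the force.

Call:
{"fn": "play_rows", "kwargs": {
  "rows": [
    [100,[0.1,0.016,0.014],[0,-0.007,0.006]],
    [100,[0.18,0.016,0.014],[0,-0.007,0.006]],
    [100,[0.22,0.016,0.014],[0,-0.007,0.006]],
    [100,[0.25,0.016,0.014],[0,-0.007,0.006]],
    [100,[0.25,0.016,0.014],[0,-0.007,0.006]]
  ]
}}

```text
time: 10.08
eef_pos: [0.4758, -0.3135, 0.1082]
tcp_rot: [0.182, 0.683, -0.183, 0.683]
contact_force: [-0.9, 0.6, -0.1]
opening: 1.005
```

Call:
{"fn": "play_rows", "kwargs": {
  "rows": [
    [100,[0.05,0,0],[0,0,0]],
    [100,[0.1,0,0],[0,0,0]],
    [100,[0.14,0,0],[0,0,0]],
    [100,[0.14,0,0],[0,0,0]],
    [0,[0.14,0,0],[0,0,0]],
    [0,[0.14,0,0],[0,0,0]],
    [0,[0.14,0,0],[0,0,0]],
    [0,[0.14,0,0],[0,0,0]],
    [0,[0.14,0,0],[0,0,0]],
    [0,[0.14,0,0],[0,0,0]]
  ],
  "force": 70
}}

```text
time: 10.92
eef_pos: [0.4772, -0.3161, 0.0695]
tcp_rot: [0.181, 0.681, -0.184, 0.685]
contact_force: [-0.1, -0.7, 6.1]
opening: 0.551
```

Call:
{"fn": "play_rows", "kwargs": {
  "rows": [
    [0,[0,0,0],[0,0,0]],
    [0,[0,0,0],[0,0,0]],
    [0,[0,0,0],[0,0,0]]
  ]
}}

```text
time: 11.17
eef_pos: [0.4772, -0.3161, 0.0695]
tcp_rot: [0.181, 0.681, -0.184, 0.685]
contact_force: [1.3, 0.2, 7.2]
opening: 0.562
```

Pipe gripped (opening 0.56, about 48 mm). Lift it and carry it to in front of the stub.

Call:
{"fn": "play_rows", "kwargs": {
  "rows": [
    [0,[-0.03,0,0],[0,0,0]],
    [0,[-0.08,0,0],[0,0,0]],
    [0,[-0.16,0,0],[0,0,0]],
    [0,[-0.26,0,0],[0,0,0]],
    [0,[-0.36,0,0],[0,0,0]],
    [0,[-0.46,0,0],[0,0,0]],
    [0,[-0.55,0,0],[0,0,0]],
    [0,[-0.6,0,0],[0,0,0]],
    [0,[-0.6,0,0],[0,0,0]]
  ]
}}

```text
time: 11.92
eef_pos: [0.4771, -0.3156, 0.2522]
tcp_rot: [0.181, 0.68, -0.185, 0.686]
contact_force: [1.0, -0.1, -2.0]
opening: 0.553
```

```bash
python3 -c "
from h import *
seq([([.58,-.14,.28],RD),(ST+AX*.19,RT),(ST+AX*.145,RT)])
S=ctrl.get_state();print(S['contact_force'],S['opening'],S['eef_pos'])
"
```

```text
[ 0.58 -0.14  0.28] shift [-0.0951, 0.6782, 0.0057] turn [0.5964, 0.0064, -0.0007] mm 205
[ 0.637 -0.07   0.257] shift [0.0757, 0.2159, -0.2104] turn [0.0, -0.0, 0.3] mm 93
[ 0.658 -0.068  0.217] shift [0.15, -0.0, 0.0] turn [0.0, 0.0, 0.0] mm 45
[ 0.95711539 -0.13531598 -1.98334026] 0.5527853408339485 [ 0.47709408 -0.31563932  0.25215269]
```

Call:
{"fn": "play_rows", "kwargs": {
  "rows": [
    [0,[-0.03,0.08,0],[0.07,0,0]],
    [0,[-0.06,0.16,0],[0.14,0,0]],
    [0,[-0.095,0.25,0.005],[0.21,0,0]],
    [0,[-0.095,0.34,0.005],[0.28,0,0]],
    [0,[-0.095,0.43,0.005],[0.35,0.006,0]],
    [0,[-0.095,0.52,0.005],[0.42,0.006,0]],
    [0,[-0.095,0.61,0.005],[0.49,0.006,0]],
    [0,[-0.095,0.678,0.006],[0.56,0.006,-0.001]],
    [0,[-0.095,0.678,0.006],[0.596,0.006,-0.001]],
    [0,[-0.095,0.678,0.006],[0.596,0.006,-0.001]]
  ]
}}

```text
time: 12.75
eef_pos: [0.5783, -0.1375, 0.2728]
tcp_rot: [0.47, 0.532, -0.472, 0.523]
contact_force: [-0.3, -0.2, -2.5]
opening: 0.552
```

Call:
{"fn": "play_rows", "kwargs": {
  "rows": [
    [0,[0.01,0.04,-0.04],[0,0,0.06]],
    [0,[0.03,0.08,-0.08],[0,0,0.12]],
    [0,[0.04,0.12,-0.12],[0,0,0.18]],
    [0,[0.06,0.17,-0.17],[0,0,0.24]],
    [0,[0.076,0.216,-0.21],[0,0,0.3]],
    [0,[0.076,0.216,-0.21],[0,0,0.3]],
    [0,[0.076,0.216,-0.21],[0,0,0.3]],
    [0,[0.076,0.216,-0.21],[0,0,0.3]]
  ]
}}

```text
time: 13.42
eef_pos: [0.6359, -0.0702, 0.2526]
tcp_rot: [0.581, 0.406, -0.337, 0.62]
contact_force: [0.8, -0.1, -3.1]
opening: 0.551
```

```bash
python3 -c "
from h import *
seq([(ST+AX*.19,RT),(ST+AX*.145,RT)])
s=cam('side');t=cam('top')
S=ctrl.get_state();q=R.from_quat(S['tcp_rot']);X=q.apply([1,0,0])
print(S['qpos'].round(3),S['contact_force'],S['opening'],'dir',X,-AX)
print('pipe bottom',[proj(c,S['eef_pos']+X*.0695) for c in(t,s)],'stub end',[proj(c,ST+AX*.05) for c in(t,s)], 'pipe top',[proj(c,S['eef_pos']-X*.0455) for c in(t,s)])
cv2.imwrite('pics/m7.png',np.hstack([crop(t,280,140,100,75,4),crop(s,240,140,100,75,4)]))"
```

```text
[ 0.637 -0.07   0.257] shift [-0.0117, 0.0115, 0.0001] turn [-0.0008, -0.0025, 0.0047] mm 5
[ 0.658 -0.068  0.217] shift [0.15, -0.0, 0.0] turn [0.0, 0.0, 0.0] mm 45
[-0.349 -0.027  1.931  0.277  0.835  0.967] [ 0.4100453   0.32285713 -2.52268823] 0.5509746163056414 dir [ 0.44649653  0.05314069 -0.89320598] [ 0.45118763  0.0503696  -0.89100652]
pipe bottom [array([337.75727158, 186.6465191 ]), array([293.95334006, 197.89576096])] stub end [array([335.90859431, 179.51855122]), array([285.35132985, 211.00485034])] pipe top [array([341.16461297, 198.38551524]), array([308.55671982, 172.40665053])]
```

View pics/m7.png

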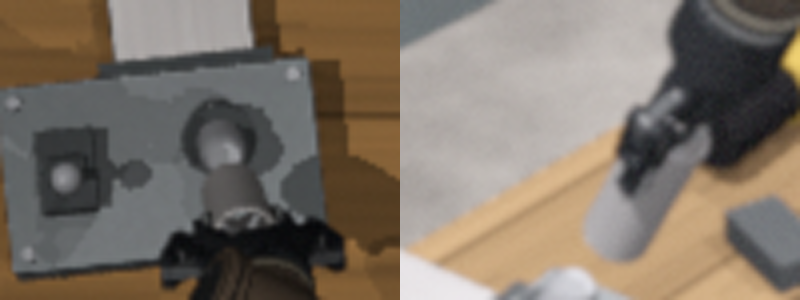

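The pipe (mouth at side crop (613,240), top crop (235,186)) lines up with the stub end (222,150) to within about 3 mm, and its axis is parallel. Push on in steps, watching the force.

Call:
{"fn": "play_rows", "kwargs": {
  "rows": [
    [0,[0.02,0.006,0],[0,-0.002,0.005]],
    [0,[0.06,0.0115,0],[0,-0.002,0.005]],
    [0,[0.1,0.0115,0],[0,-0.002,0.005]],
    [0,[0.138,0.0115,0],[0,-0.002,0.005]],
    [0,[0.17,0.0115,0],[0,-0.002,0.005]],
    [0,[0.2,0.0115,0],[0,-0.002,0.005]],
    [0,[0.22,0.0115,0],[0,-0.002,0.005]],
    [0,[0.24,0.0115,0],[0,-0.002,0.005]],
    [0,[0.24,0.0115,0],[0,-0.002,0.005]]
  ]
}}

```text
time: 14.27
eef_pos: [0.6713, -0.0648, 0.1886]
tcp_rot: [0.583, 0.402, -0.335, 0.622]
contact_force: [-1.1, 0.4, -2.3]
opening: 0.553
```

```bash
cat > st.py <<'E'
from h import *
S=ctrl.get_state();q=R.from_quat(S['tcp_rot']);d=S['eef_pos']-ST
print(S['time'],'tcp along AX',d@AX,'box y off',d@BY,'third',d@np.cross(BY,AX),'F tool',q.inv().apply(S['contact_force']).round(2),'M tool',q.inv().apply(S['wrist_torque']).round(2),S['opening'],'tilt',(q.inv()*RT).as_rotvec(degrees=True).round(2))
E
python3 st.py
```

```text
14.2667 tcp along AX 0.11319376015143541 box y off 0.0014391168728218051 third -0.0006109267925456998 F tool [ 1.55 -2.02 -0.49] M tool [ 0.01  0.08 -0.48] 0.5525704957776172 tilt [-0.11 -0.13 -0.06]
```

Call:
{"fn": "play_rows", "kwargs": {
  "rows": [
    [0,[0.02,0,0.004],[0,0,0]],
    [0,[0.04,0,0.004],[0,0,0]],
    [0,[0.06,0,0.004],[0,0,0]],
    [0,[0.07,0,0.004],[0,0,0]],
    [0,[0.07,0,0.004],[0,0,0]]
  ]
}}

```text
time: 14.68
eef_pos: [0.6815, -0.0653, 0.1712]
tcp_rot: [0.583, 0.401, -0.334, 0.622]
contact_force: [1.5, -0.7, -2.9]
opening: 0.555
```

```bash
python3 st.py
```

```text
14.6833 tcp along AX 0.09308985790408916 box y off -0.00014499644806441206 third 0.00047796115391522806 F tool [ 3.23 -0.06  0.91] M tool [-0.03 -0.09 -0.35] 0.5548335326157966 tilt [-0.11 -0.06 -0.2 ]
```

Still free at 24 mm from home. Go on to the flange.

Call:
{"fn": "play_rows", "kwargs": {
  "rows": [
    [0,[0.02,0,0],[0,0,0]],
    [0,[0.04,0,0],[0,0,0]],
    [0,[0.055,0,0],[0,0,0]],
    [0,[0.065,0,0],[0,0,0]],
    [0,[0.07,0,0],[0,0,0]],
    [0,[0.07,0,0],[0,0,0]]
  ]
}}

```text
time: 15.18
eef_pos: [0.691, -0.0641, 0.1527]
tcp_rot: [0.583, 0.401, -0.334, 0.622]
contact_force: [1.9, -0.0, -3.7]
opening: 0.556
```

```bash
python3 st.py
```

```text
15.1833 tcp along AX 0.07233453893412807 box y off -5.766243296881851e-05 third 0.0005874267407424208 F tool [4.17 0.03 0.23] M tool [-0.   -0.05 -0.2 ] 0.5557368691285969 tilt [-0.1  -0.07 -0.19]
```

Call:
{"fn": "play_rows", "kwargs": {
  "rows": [
    [0,[0.005,0,0],[0,0,0]],
    [0,[0.01,0,0],[0,0,0]],
    [0,[0.015,0,0],[0,0,0]],
    [0,[0.015,0,0],[0,0,0]]
  ]
}}

```text
time: 15.52
eef_pos: [0.6929, -0.0639, 0.1491]
tcp_rot: [0.583, 0.402, -0.334, 0.622]
contact_force: [0.5, -0.2, -2.3]
opening: 0.55
```

```bash
python3 st.py
```

```text
15.5167 tcp along AX 0.06822987417823591 box y off -2.8304570445204984e-05 third 0.0006511742095741015 F tool [ 2.24 -0.6   0.29] M tool [-0.   -0.07 -0.23] 0.5501631030629862 tilt [-0.09 -0.07 -0.19]
```

Call:
{"fn": "play_rows", "kwargs": {
  "rows": [
    [0,[0.005,0,0],[0,0,0]],
    [0,[0.01,0,0],[0,0,0]],
    [0,[0.015,0,0],[0,0,0]],
    [0,[0.015,0,0],[0,0,0]]
  ]
}}

```text
time: 15.85
eef_pos: [0.694, -0.0639, 0.1493]
tcp_rot: [0.582, 0.403, -0.334, 0.622]
contact_force: [-23.8, -0.1, 20.2]
opening: 0.553
```

```bash
python3 st.py
```

```text
15.85 tcp along AX 0.06796109119628538 box y off -0.000165714875088579 third 0.0017421644729632268 F tool [-28.74 -11.92  -2.62] M tool [ 0.1   0.16 -2.38] 0.5529936740006639 tilt [ 0.05 -0.15 -0.06]
```

Axial contact of 29 N at 68 mm, where home was predicted at 69.5 mm: the pipe is against the flange. Ease off, release and retreat along the axis.

Call:
{"fn": "play_rows", "kwargs": {
  "rows": [
    [0,[-0.008,0,0],[0,0,0]],
    [65,[-0.008,0,0],[0,0,0]],
    [80,[-0.008,0,0],[0,0,0]],
    [100,[-0.008,0,0],[0,0,0]],
    [100,[-0.008,0,0],[0,0,0]],
    [100,[-0.07,0,0],[0,0,0]],
    [100,[-0.17,0,0],[0,0,0]],
    [100,[-0.27,0,0],[0,0,0]],
    [100,[-0.37,0,0],[0,0,0]],
    [100,[-0.45,0,0],[0,0,0]]
  ]
}}

```text
time: 16.68
eef_pos: [0.6334, -0.0708, 0.2672]
tcp_rot: [0.583, 0.401, -0.334, 0.623]
contact_force: [-0.0, -0.1, 0.5]
opening: 0.996
```

```bash
python3 st.py; python3 -c "
from h import *
s=cam('side');t=cam('top')
e=lambda z:[proj(c,ST+AX*z).round(1) for c in(t,s)]
print('top if home',e(.115),'flange',e(0))
cv2.imwrite('pics/m8.png',np.hstack([crop(t,270,130,100,100,4),crop(s,220,170,100,100,4)]))"
```

```text
16.6833 tcp along AX 0.20068351387673583 box y off -0.00028124256636159853 third 0.0009613163149697341 F tool [-0.43  0.2   0.07] M tool [ 0.03  0.03 -0.18] 0.9962904363150047 tilt [-0.08 -0.03 -0.29]
top if home [array([337.6, 185.6]), array([292.9, 197.9])] flange [array([334.7, 175.1]), array([279.8, 220.6])]
```

View pics/m8.png

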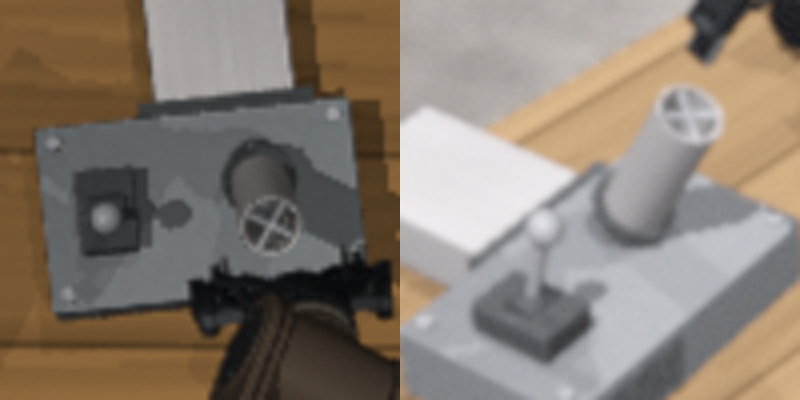

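Pipe sits home: its mouth at top (337.3,185.6) and side (292.5,198.4) match the predicted home position within a pixel. Now the lever (knob at crop (105,216)), with shut fingers from its -x side.

```bash
python3 -c "
from h import *
O=np.array([.7076,-.0119,0]);b=lambda x,y,z:O+B.apply([x,y,z])
seq([(b(-.08,.081,.25),RD),(b(-.08,.081,.138),RD),(b(.02,.081,.138),RD)])"
```

```text
[0.619 0.06  0.25 ] shift [0.0594, -0.037, -0.4406] turn [-0.0006, 0.0017, -0.3078] mm 134
[0.619 0.06  0.138] shift [0.3733, 0.0, 0.0] turn [0.0, 0.0, 0.0] mm 112
[0.718 0.071 0.138] shift [0.0, 0.3333, 0.0] turn [0.0, 0.0, 0.0] mm 100
```

Call:
{"fn": "play_rows", "kwargs": {
  "rows": [
    [0,[0,-0.01,-0.08],[0,0,-0.05]],
    [0,[0,-0.02,-0.18],[0,0,-0.11]],
    [0,[0.02,-0.03,-0.28],[0,0,-0.18]],
    [0,[0.04,-0.037,-0.37],[0,0,-0.25]],
    [0,[0.059,-0.037,-0.44],[0,0.002,-0.308]],
    [0,[0.059,-0.037,-0.44],[0,0.002,-0.308]],
    [0,[0.059,-0.037,-0.44],[0,0.002,-0.308]],
    [0,[0.059,-0.037,-0.44],[0,0.002,-0.308]]
  ]
}}

```text
time: 17.45
eef_pos: [0.6171, 0.0603, 0.243]
tcp_rot: [0.47, 0.531, -0.473, 0.523]
contact_force: [0.6, 0.2, -0.6]
opening: -0.001
```

Call:
{"fn": "play_rows", "kwargs": {
  "rows": [
    [0,[0.08,0,0],[0,0,0]],
    [0,[0.18,0,0],[0,0,0]],
    [0,[0.28,0,0],[0,0,0]],
    [0,[0.345,0,0],[0,0,0]],
    [0,[0.36,0,0],[0,0,0]],
    [0,[0.36,0,0],[0,0,0]]
  ]
}}

```text
time: 17.95
eef_pos: [0.6147, 0.0597, 0.1348]
tcp_rot: [0.47, 0.531, -0.474, 0.522]
contact_force: [0.2, -0.3, 0.3]
opening: -0.0
```

```bash
python3 -c "
from h import *
O=np.array([.7076,-.0119,0]);b=lambda x,y,z:O+B.apply([x,y,z])
seq([(b(-.08,.081,.138),RD)])
S=ctrl.get_state();print(B.inv().apply(S['eef_pos']-O),S['opening'])
s=cam('side')
cv2.imwrite('pics/m9.png',crop(s,210,160,120,100,5))"
```

```text
[0.619 0.06  0.138] shift [-0.011, 0.0144, 0.0016] turn [-0.0012, -0.0035, 0.008] mm 5
[-0.08437209  0.08150963  0.1347582 ] -0.00046031370285881966
```

View pics/m9.png

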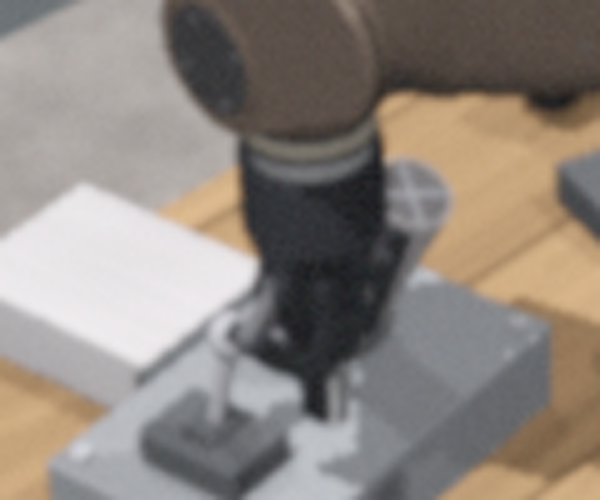

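Shut fingers stand on the -x side of the lever at mid-height. Push in +x.

Call:
{"fn": "play_rows", "kwargs": {
  "rows": [
    [0,[0,0.05,0],[0,0,0]],
    [0,[0,0.1,0],[0,0,0]],
    [0,[0,0.13,0],[0,0,0]],
    [0,[0,0.16,0],[0,0,0]],
    [0,[0,0.19,0],[0,0,0]],
    [0,[0,0.21,0],[0,0,0]],
    [0,[0,0.23,0],[0,0,0]],
    [0,[0,0.25,0],[0,0,0]],
    [0,[0,0.27,0],[0,0,0]],
    [0,[0,0.27,0],[0,0,0]]
  ]
}}

```text
time: 18.83
eef_pos: [0.6976, 0.0699, 0.1355]
tcp_rot: [0.47, 0.53, -0.473, 0.524]
contact_force: [-0.4, -0.3, 0.3]
opening: 0.004
```

Call:
{"fn": "play_rows", "kwargs": {
  "rows": [
    [0,[0,0.015,0],[0,0,0]],
    [0,[0,0.03,0],[0,0,0]],
    [0,[0,0.03,0],[0,0,0]]
  ]
}}

```text
time: 19.08
eef_pos: [0.7061, 0.0708, 0.1353]
tcp_rot: [0.47, 0.53, -0.473, 0.523]
contact_force: [-0.8, 0.2, -0.5]
opening: 0.001
```

```bash
cat > lv.py <<'E'
from h import *
O=np.array([.7076,-.0119,0]);S=ctrl.get_state();print(B.inv().apply(S['eef_pos']-O).round(4),'F box',B.inv().apply(S['contact_force']).round(2))
t=cam('top');hs=cv2.cvtColor(t['color'],cv2.COLOR_RGB2HSV)
for a in(-.5,-.25,0,.25,.4,.5):print(a,proj(t,O+B.apply([.08*np.sin(a),.081,.086+.08*np.cos(a)])).round(1))
E
python3 lv.py
```

```text
[0.0077 0.0824 0.1353] F box [-0.75  0.25 -0.46]
-0.5 [296.6 190.2]
-0.25 [296.  184.1]
0 [295.3 177.9]
0.25 [294.8 172. ]
0.4 [294.5 168.8]
0.5 [294.3 166.8]
```

Call:
{"fn": "play_rows", "kwargs": {
  "rows": [
    [0,[0,0.01,0],[0,0,0]],
    [0,[0,0.02,0],[0,0,0]],
    [0,[0,0.02,0],[0,0,0]]
  ]
}}

```text
time: 19.38
eef_pos: [0.7119, 0.0715, 0.1355]
tcp_rot: [0.47, 0.53, -0.473, 0.523]
contact_force: [-0.9, 0.6, -0.9]
opening: 0.003
```

Call:
{"fn": "play_rows", "kwargs": {
  "rows": [
    [0,[0,0.01,0],[0,0,0]],
    [0,[0,0.02,0],[0,0,0]],
    [0,[0,0.02,0],[0,0,0]]
  ]
}}

```text
time: 19.63
eef_pos: [0.7156, 0.0719, 0.1354]
tcp_rot: [0.468, 0.532, -0.475, 0.522]
contact_force: [-7.5, -1.0, 2.6]
opening: 0.003
```

```bash
python3 lv.py|head -1
```

```text
[0.0172 0.0824 0.1354] F box [-7.6  -0.19  2.6 ]
```

Call:
{"fn": "play_rows", "kwargs": {
  "rows": [
    [0,[0,0.007,0],[0,0,0]],
    [0,[0,0.014,0],[0,0,0]],
    [0,[0,0.014,0],[0,0,0]]
  ]
}}

```text
time: 19.93
eef_pos: [0.7158, 0.0719, 0.1354]
tcp_rot: [0.465, 0.535, -0.478, 0.519]
contact_force: [-19.6, -2.7, 9.5]
opening: -0.001
```

```bash
python3 lv.py|head -1
```

```text
[0.0175 0.0824 0.1354] F box [-19.73  -0.47   9.46]
```

Firm stop: 20 N with no further motion. Retreat and check.

Call:
{"fn": "play_rows", "kwargs": {
  "rows": [
    [0,[0,-0.03,0],[0,0,0]],
    [0,[0,-0.1,0],[0,0,0]],
    [0,[0,-0.2,0],[0,0,0]],
    [0,[0,-0.3,0],[0,0,0]],
    [0,[-0.05,-0.4,0],[0,0,0]],
    [0,[-0.15,-0.5,0],[0,0,0]],
    [0,[-0.28,-0.6,0],[0,0,0]],
    [0,[-0.4,-0.68,0],[0,0,0]],
    [0,[-0.5,-0.75,0],[0,0,0]],
    [0,[-0.5,-0.75,0],[0,0,0]]
  ]
}}

```text
time: 20.82
eef_pos: [0.5005, 0.0468, 0.2966]
tcp_rot: [0.473, 0.526, -0.47, 0.528]
contact_force: [1.1, -0.2, 0.9]
opening: 0.003
```

```bash
python3 lv.py; python3 -c "
from h import *
s=cam('side');t=cam('top')
a=crop(t,180,140,300,150,2.6666);b=crop(s,170,160,280,240,1.4286);c=crop(s,210,170,100,86,4)
cv2.imwrite('pics/m10.png',np.vstack([a[:,:800][:400],cv2.resize(np.hstack([cv2.resize(b,(400,200)),cv2.resize(c,(400,200))]),(800,200))]))
print(cv2.imread('pics/m10.png').shape)
O=np.array([.7076,-.0119,0])
for x in(0,.25,.4,.5):print(x,proj(s,O+B.apply([.08*np.sin(x),.081,.086+.08*np.cos(x)])).round(1))"
```

```text
[-0.1993  0.0813  0.2966] F box [ 1.04 -0.3   0.91]
-0.5 [296.6 190.2]
-0.25 [296.  184.1]
0 [295.3 177.9]
0.25 [294.8 172. ]
0.4 [294.5 168.8]
0.5 [294.3 166.8]
(600, 800, 3)
0 [251.1 222.9]
0.25 [245.6 221. ]
0.4 [242.5 220.6]
0.5 [240.7 220.7]
```

View pics/m10.png

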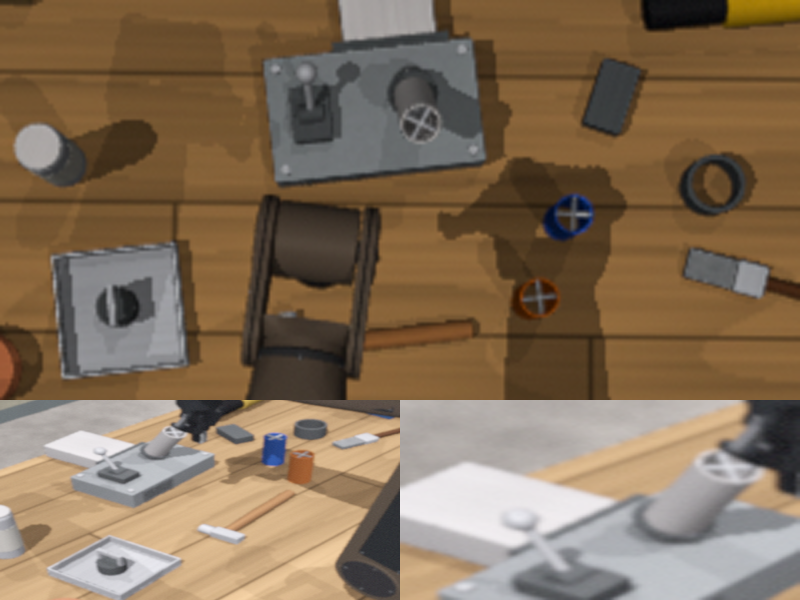

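The knob now sits at top-view pixel (294.5,166.8), which is the +0.5 rad lean expected at full swing. The cap stands upright in the tray, the pipe is home and the other items have not moved. Handing in.

```bash
python3 -c "
from plant import ctrl
print(ctrl.sign_off(), ctrl.get_state()['time'])"
```

```text
the job is handed in; nothing more can be done
the job is handed in; nothing more can be done
```

The job is done and handed in at about 21 s of the 72 s allowed. I lifted the cap off along the stub axis and stood it upright near the middle of the tray. I then pushed the pipe onto the stub, let it go, and swung the damper lever over with shut fingers.

**Last checks:**
- **Pipe:** it met the flange at about 29 N, within 1.5 mm of the predicted home depth. After release, its upper end lay within a pixel of the predicted home position in both views.
- **Lever:** it came to a firm stop, with 20 N and no further motion. Its knob matches the fully-over position, though I inferred that position from the lever's geometry rather than reading the joint.
- **Rest of the bench:** the cap is upright, the other objects show no movement in the final picture, and the arm is clear of everything.

No check failed. The arm hid the pipe from both cameras while I gripped it, so I made that grasp from the measured position. The finger opening (about 48 mm for a 49 mm pipe) and a picture taken after the lift confirmed it.

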